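# Clamp a tube cassette with a ratchet lever

### The arm

A 6-joint arm with a two-finger parallel gripper is mounted at the origin on the work surface. World frame = base frame: x ahead of the robot, y to its left, z up, the work surface at z = 0. Lengths are in m, angles in rad, forces in N, time in s.
With the tool pointing down it reaches from about 0.225 to 0.875 m from the base axis. Payload 3.4 kg.
Tool frame: the origin (TCP) lies between the finger pads; the fingertips stand 8 mm ahead of it and the grasp point (between the pads) lies 11 mm behind it; z points along the fingers, y is the line along which they close (so a half turn about z gives the same grasp; the last joint's range is limited). The gripper opens to 85 mm and grips with 20 to 120 N. Pads are 22 mm wide; open, the fingers measure 114 mm over their backs; the gripper's body (76 mm by 85 mm) begins 54 mm behind the grasp point. The pads swing forward as they close: fully open they stand 13 mm farther back than shut.
Start: joints at [1.228, 0.276, 1.505, -0, 1.361, -0.121], TCP at [0.127, 0.561, 0.201] pointing down, gripper open.
Joint ranges: [-2.89, 2.89], [-0.75, 2.08], [0.22, 2.7], [-1.18, 4.32], [0.11, 2.71], [-2.7, 2.7]. Speed limits (rad/s): [2.57, 2.57, 3.14, 3.14, 3.14, 3.14].

### API

Orientations are given as a unit quaternion [w, x, y, z].
In Python, from rig import manip gives the robot as it stands.
- The arm moves only by the tool move_arm, never from a script. Its argument "deltas" is a list that holds one entry, the list of rows, each a list of 5 numbers: the shift along the tool's x, y, z normalised to -1 to 1, where 1 is 80 cm, then the turn about the tool's z normalised to -1 to 1, where 1 is 120 degrees, then the closure, from -1 (fully open) to 1 (shut). In form: [[[tx, ty, tz, twist, grip], ...]]. A call has 1 to 12 rows; each row is the pose to reach, as a shift and turn from the pose commanded when the call began, along the tool's axes at that moment; what a row does not reach only later rows make up. A row lasts 1/10 s, in which the tool goes at most 50 mm and 8.59 degrees, less where a joint would pass 70% of its speed; a pose out of reach is approached as far as the arm can. A call with a number of a shift or a turn outside -1 to 1 is refused whole. A call with a gripper value outside its range is refused whole. The fingers move at their own pace and stop on an object; "squeeze" is the grip in N (left out, the last holds). Time passes only in rows, so rows that repeat a pose let the fingers close. It gives the time, the measured TCP pose, the force, the opening and the grip force at its end, in the units of the state.
- manip.get_state(): the state, without advancing time (a new reading comes with each control period).
- manip.get_image(name): name is "scene" or "top" or "wrist"; returns the picture (384x512x3 uint8, red, green, blue); there is no depth.
- manip.camera_params(name): a dict with "fx", "fy", "cx", "cy" (pixels), "R" (3x3) and "t" (3): a world point X has camera coordinates R X + t; the wrist camera has in their place "tool_from_camera" (4x4, takes a point from camera to tool coordinates, whose origin is the TCP and whose axes are the flange's). Camera axes: x right, y down, z forward; pixel columns grow to the right and rows downward; lengths in m; the calibration is good to about 2 mm. A picture is of the moment at which its call begins: read the wrist's pose just before it. camera_params takes no time and is no camera call.
- manip.sign_off(): hands the job in; it is judged then, once.
The state is a dict: "clock": time; "qpos": joint angles; "qd": joint speeds; "effort": joint torques, N m; "position": TCP position; "ee_rot": TCP orientation; "contact_force": force on the tool from outside, world axes, zero at the start; "moment": the same for the moment, N m; "width": finger opening in m; "gripper_force": force on a finger pad.
Only numpy, scipy, OpenCV 4.12 (cv2) and the standard library are available. Lean on these libraries where they do the work, as an engineer would, in place of code of your own. Each camera call takes 0.05 s, during which the arm holds its last target. There are 200 camera calls.

### The job

Set the green-handled tube cassette flat in the clamp press's nest and let go of it. Then work the red ratchet lever on the sloping front, pulling it right to drive and swinging it back left as it runs loose, until the cassette is held firmly against the fixed jaw with the sprung orange pad clearly pushed back into its jaw (some 5 mm), and leave the lever swung back fully left. Move the jaw only through the lever and leave everything else on the bench where it is.

Things in the scene. Friction and masses are not known exactly. Their poses are not given: they have to be found in the camera images.
- press: white clamp press fixed to the bench; x -172 to +80 mm (front is -x), y +-125, deck top at 166 mm. Origin on the bench, z up. Front panel slopes 40 deg from level: outward normal (-0.643, 0, 0.766), up-slope (0.766, 0, 0.643) in this frame. The deck (underside at 150 mm) overhangs it to x = -158, so the hand must lean back along the normal to reach the lever's sleeve (under 20 deg does not fit)
- nest (a point): underside centre of the cassette when clamped: on the deck at (-40, 25, 166) mm in the press frame, same axes. The cassette's long y axis lies along press y. Rails 8 mm high, 72 mm apart, flank it (6 mm clearance each side). From here the fixed jaw's face is at y +45 mm (30 mm high), the open pad's at y -69: 114 mm for the 90 mm cassette, so put it in at about y -12 mm
- lever (a joint): ratchet lever, rad, 0 to 1.2. Pivot on the panel at (-68, 0, 93) mm in the press frame, axis = panel normal. 0: fully left seen facing the panel (0.6 rad from straight down-slope towards press +y); 1.2: fully right (towards press -y). Growing, it grips and drives the wheel after up to 0.27 rad idle travel (24 teeth); falling, it runs loose, clicking. Stays where left; 7 to 12 N at the grip drives it, 2 to 3 N swings it back
- lever_grip (a point): mid-grip of the lever's red sleeve: a free-turning cylinder 26 mm diameter, 50 mm long, its axis (this z) along the panel normal, from 36 to 86 mm above the panel, 85 mm from the pivot; this point is 62 mm above the panel. The arm beneath is 16 mm wide, top 32 mm above the panel
- wheel (a joint): toothed ratchet wheel under the lever, rad, 0 (start, jaw open) to a hard stop at 3.3; driven by the lever, else held by friction, no release. The jaw advances 10 mm per rad: about 2.4 brings the pad onto a cassette that touches the fixed jaw, 3.0 squeezes it well, so about 3 full strokes
- carriage: the moving jaw (aluminium, 64 mm along x, 22 mm along y, 30 mm high) on the deck, origin at the middle of its underside; starts at press y -75 mm and slides to press +y; not to be pushed by the fingers
- pad_face (a point): middle of the orange pad's front face (towards press +y), 15 mm above the deck; starts 69 mm to the -y side of the nest point
- pad (a joint): how far the orange pad is pushed back into the jaw against its springs, m: 0 free to 0.012; 3 N to start it, then 1 N per mm. Firm from 0.003; the wheel's stop allows about 0.009
- green_cassette: tube cassette, white body 60 (its x) by 90 (its y) by 30 mm high, with a green upright plate handle on top along its long y axis: 14 mm thick, 50 mm long, 34 mm high (top at 64 mm). Origin: centre of the underside, z up. 250 g nominal. Same either way round
- blue_cassette: bystander: tube cassette, white body 60 (its x) by 90 (its y) by 30 mm high, with a blue upright plate handle on top along its long y axis: 14 mm thick, 50 mm long, 34 mm high (top at 64 mm). Origin: centre of the underside, z up. 250 g nominal. Same either way round
- yellow_cassette: bystander: tube cassette, white body 60 (its x) by 90 (its y) by 30 mm high, with a yellow upright plate handle on top along its long y axis: 14 mm thick, 50 mm long, 34 mm high (top at 64 mm). Origin: centre of the underside, z up. 250 g nominal. Same either way round
- bottle: bystander: amber bottle, 64 mm diameter, 160 mm high, origin under its centre
- jar: bystander: white jar, 64 mm diameter, 85 mm high, origin under its centre
- beaker: bystander: glass beaker, 70 mm diameter, 90 mm high, origin under its centre
- tip_box: bystander: blue tip box with clear lid, 118 by 83 by 60 mm, origin under its centre
- dishes: bystander: stack of clear dishes, 94 mm diameter, 30 mm high, origin under its centre
- marker: bystander: marker pen lying along its x, 130 by 17 by 15 mm, origin under it
Mind the look-alikes: they are no part of the job. Leave any pink or purple look-alike of the green_cassette alone.

How it is judged:
By the outcome, as a careful person would: the job done as asked, in the order asked, and still so for the second after the job is handed in, with the robot touching nothing.
It also fails if it takes over 61 s, if anything falls off the work surface, if the arm or the gripper's body presses on something with over 40 N, if the wrist force passes 120 N, or if a joint passes its speed limit or range.

## Working session

There is one attempt and no reset: what is moved stays moved. The work goes in short steps, Python scripts to look and compute and a tool call to move; the robot and the scene stay as the last step left them, time stands still between calls to the robot, and variables do not carry over. Pictures are saved under pics/ and viewed, at most 10 in all, crops included, and the job is handed in when it is done.

Besides the shell and the picture viewer there is one more tool, called after "Emit:" by a JSON object that holds its "method" and its "body". move_arm: Moves the arm, as the interface text tells. Scaled input: -1 to 1 covers 80 cm each way for a shift and 120 degrees each way for a turn. Its arguments: {"type":"object","properties":{"deltas":{"type":"array","items":{"type":"array","items":{"type":"array","items":{"type":"number","minimum":-1,"maximum":1}}}},"squeeze":{"type":"number"}},"required":["deltas"]}

```bash
mkdir -p pics; ls; python3 - <<'E'
from rig import manip
import cv2,numpy as np
s=manip.get_state(); print({k:np.round(v,4) for k,v in s.items()})
for n in("scene","top","wrist"):
    im=manip.get_image(n); cv2.imwrite(f"pics/{n}0.png",im[:,:,::-1])
    print(n,manip.camera_params(n))
a=[cv2.imread(f"pics/{n}0.png") for n in("scene","top")]
cv2.imwrite("pics/st0.png",cv2.resize(np.vstack(a),(448,600*0+672))[:600] if 0 else np.hstack([cv2.resize(x,(400,300)) for x in a]))
E
```

```text
pics
{'clock': np.float64(0.0), 'qpos': array([ 1.228 ,  0.2766,  1.5061,  0.    ,  1.3607, -0.121 ]), 'qd': array([ 0.0004,  0.0002, -0.0022,  0.    , -0.0002,  0.0017]), 'effort': array([-6.0000e-04, -4.1678e+01, -2.4582e+01,  0.0000e+00,  1.0700e-02,
       -0.0000e+00]), 'position': array([0.1263, 0.5604, 0.1997]), 'ee_rot': array([-2.000e-04,  1.107e-01,  9.939e-01, -9.000e-04]), 'contact_force': array([-0.2341,  0.0332, -0.3835]), 'moment': array([-0.0441, -0.0415,  0.0044]), 'gripper_force': np.float64(0.0), 'width': np.float64(0.0858)}
scene {'fx': 446.8215565692114, 'fy': 446.8215565692114, 'cx': 252.26823617022959, 'cy': 193.52292662953533, 'R': array([[ 0.01866774,  0.99975515, -0.01188119],
       [ 0.790521  , -0.02203438, -0.61203843],
       [-0.61215036,  0.00203304, -0.79073877]]), 't': array([ 0.10346704, -0.35016994,  1.90629517])}
top {'fx': 348.1218265159251, 'fy': 348.1218265159251, 'cx': 253.2473553667311, 'cy': 193.54097326417656, 'R': array([[ 0.15947602, -0.98720116,  0.00112999],
       [-0.96487516, -0.15611125, -0.21129413],
       [ 0.20876622,  0.03260604, -0.97742187]]), 't': array([-0.16391415,  0.53848447,  0.94184799])}
wrist {'fx': 341.73134569700875, 'fy': 341.73134569700875, 'cx': 261.00003661607633, 'cy': 183.4475188364571, 'tool_from_camera': array([[ 3.26249639e-04, -9.45874209e-01, -3.24533319e-01,
         8.42924537e-02],
       [ 9.99999912e-01,  3.94754913e-04, -1.45251284e-04,
         6.70478278e-05],
       [ 2.65500565e-04, -3.24533242e-01,  9.45874254e-01,
        -1.73533573e-01],
       [ 0.00000000e+00,  0.00000000e+00,  0.00000000e+00,
         1.00000000e+00]])}
```

View pics/st0.png

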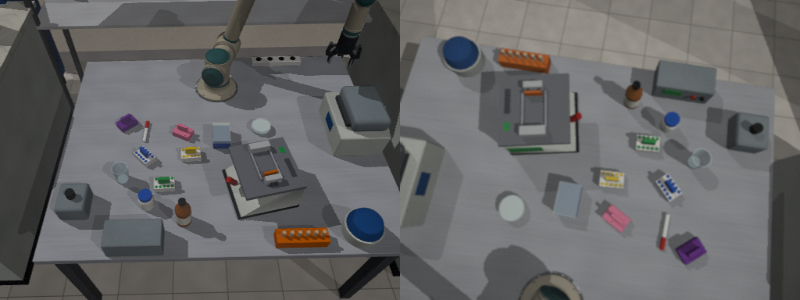

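View pics/top0.png

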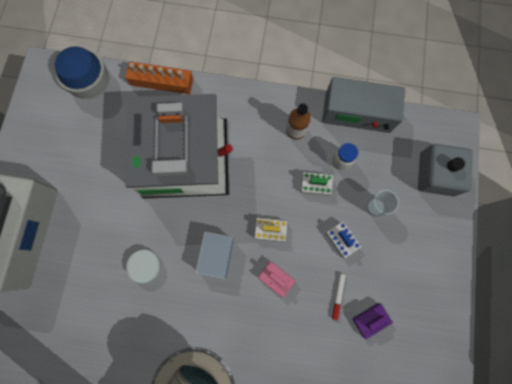

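```bash
cat > h.py <<'E'
from rig import manip
import cv2,numpy as np
from scipy.spatial.transform import Rotation as Ro
def ray(n,uv,z):
    p=manip.camera_params(n); d=p["R"].T@np.array([(uv[0]-p["cx"])/p["fx"],(uv[1]-p["cy"])/p["fy"],1]); o=-p["R"].T@p["t"]
    return o+d*(z-o[2])/d[2]
def proj(n,X):
    p=manip.camera_params(n); c=p["R"]@X+p["t"]; return np.array([p["fx"]*c[0]/c[2]+p["cx"],p["fy"]*c[1]/c[2]+p["cy"]])
def mask(im,lo,hi,box):
    h=cv2.cvtColor(im,cv2.COLOR_BGR2HSV); m=cv2.inRange(h,np.array(lo),np.array(hi)); k=np.zeros_like(m); x0,y0,x1,y1=box; k[y0:y1,x0:x1]=255
    return m&k
def rect(m):
    c=max(cv2.findContours(m,0,2)[0],key=cv2.contourArea); return c
E
python3 - <<'E'
from h import *
t=cv2.imread("pics/top0.png"); s=cv2.imread("pics/scene0.png")
a=cv2.resize(t[85:205,95:235],None,fx=4,fy=4,interpolation=2)
b=cv2.resize(t[165:200,298:338],(240,210),interpolation=2)
c=np.zeros((480,800,3),np.uint8); c[:480,:560]=a; c[:210,560:]=b; d=cv2.resize(s[170:280,280:400],(240,220),interpolation=2);c[240:460,560:]=d
cv2.imwrite("pics/crop1.png",c)
for n,im,bx in(("top",t,(300,168,336,196)),("scene",s,(190,215,235,250))):
    m=mask(im,(40,90,40),(85,255,255),bx); cc=rect(m); print(n,cv2.minAreaRect(cc),[ray(n,cv2.minAreaRect(cc)[0],z)[:2].round(4) for z in(.047,.064)])
for n,im,bx in(("top",t,(215,138,240,162)),("scene",s,(275,220,310,250))):
    m=mask(im,(170,120,40),(180,255,255),bx)|mask(im,(0,120,40),(6,255,255),bx); cc=rect(m); print(n,cv2.boundingRect(cc),cv2.minAreaRect(cc))
m=mask(t,(5,120,80),(20,255,255),(150,108,195,128));print(cv2.minAreaRect(rect(m)))
E
```

```text
top ((319.481689453125, 179.6646270751953), (18.552499771118164, 8.061502456665039), 6.340190887451172) [array([ 0.632 , -0.2603]), array([ 0.6272, -0.2577])]
scene ((207.5, 230.0), (8.0, 17.0), 90.0) [array([ 0.6254, -0.2635]), array([ 0.6366, -0.2615])]
top (218, 144, 14, 12) ((224.45899963378906, 150.45082092285156), (7.938286781311035, 14.468169212341309), 50.194427490234375)
scene (289, 226, 14, 11) ((295.6000061035156, 231.30001831054688), (14.758047103881836, 7.155416965484619), 26.56505012512207)
((170.0, 118.5), (7.0, 22.0), 90.0)
```

View pics/crop1.png

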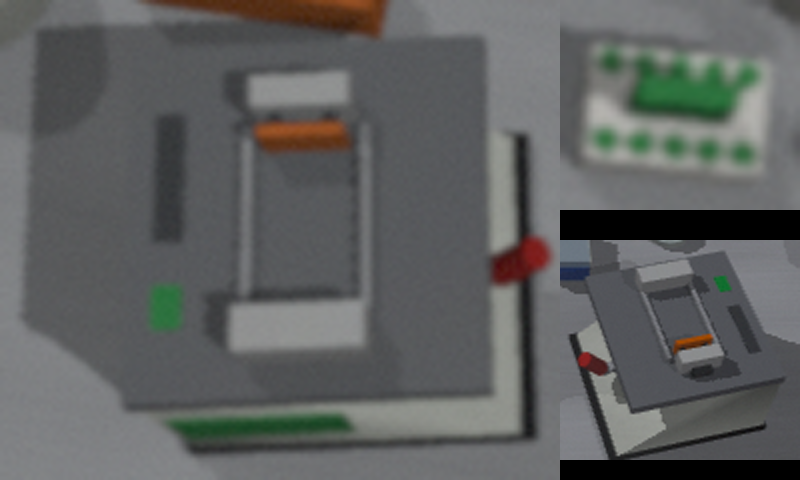

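```bash
python3 - <<'E'
from h import *
f=lambda u,v:(95+(u+.5)/4-.5,85+(v+.5)/4-.5)
A=ray("top",f(485,37),.166)[:2];B=ray("top",f(490,393),.166)[:2]
print("front corners",A,B,np.linalg.norm(A-B))
yv=(B-A)/np.linalg.norm(B-A); print("yaw of press y",np.degrees(np.arctan2(yv[1],yv[0])))
xv=np.array([yv[1],-yv[0]]); O=(A+B)/2+.158*xv; print("xaxis",xv,"O",O)
# rails top z .174: line ends in crop
for u in(243,368):
  P=[ray("top",f(u,v),.174)[:2] for v in(130,290)]; print("rail",[( (p-O)@xv,(p-O)@yv) for p in P], )
for (u,v),z in (((230,302),.196),((362,300),.196),((258,124),.196),((345,122),.196),((247,75),.196),((350,72),.196)):
  p=ray("top",f(u,v),z)[:2]-O; print("jaw",(p@xv*1e3).round(1),(p@yv*1e3).round(1))
p=manip.camera_params("top"); 
# sleeve top centre for lever angle q
def L(q,h): # press frame
  n=np.array([-.643,0,.766]);us=np.array([.766,0,.643]); a=.6-q
  return np.array([-.068,0,.093])+.085*(-us*np.cos(a)+np.array([0,1,0])*np.sin(a))+h*n
def W(P): return np.r_[O+P[0]*xv+P[1]*yv,P[2]]
for q in(0,.3,.6): print(q,proj("top",W(L(q,.086))),proj("scene",W(L(q,.086))), L(q,.086),L(q,.062))
print("measured",f(538,252)); 
t=cv2.imread("pics/top0.png")
h=cv2.cvtColor(t,cv2.COLOR_BGR2HSV)
m=mask(t,(40,90,40),(85,255,255),(300,168,336,196));c=rect(m)
m2=mask(t,(0,0,135),(180,70,255),(298,166,338,200))|m; r=cv2.minAreaRect(rect(cv2.morphologyEx(m2,3,np.ones((5,5)))))
print(r,"body",ray("top",r[0],.025))
bp=cv2.boxPoints(r);P=np.array([ray("top",b,.03)[:2] for b in bp]);print(P,[np.degrees(np.arctan2(*(P[(i+1)%4]-P[i])[::-1])) for i in range(2)],[np.linalg.norm(P[(i+1)%4]-P[i]) for i in range(2)])
E
```

```text
front corners [0.79222355 0.06512375] [0.54745132 0.01660012] 0.2495355440555306
yaw of press y -168.78706535069045
xaxis [-0.1944558   0.98091128] O [0.63911342 0.19584592]
rail [(np.float64(0.0025486972782326426), np.float64(-0.05875084519575574)), (np.float64(-9.762257042430014e-05), np.float64(0.05254263171422872))]
rail [(np.float64(-0.08032358727330931), np.float64(-0.055846987338192454)), (np.float64(-0.0808645740521732), np.float64(0.0553845230868165))]
jaw 1.7 67.6
jaw -81.2 69.2
jaw -13.3 -52.3
jaw -69.6 -51.7
jaw -5.4 -87.0
jaw -72.5 -86.7
0 [225.5335912 160.2373137] [291.76654236 216.95649062] [-0.1770356   0.04799461  0.11376728] [-0.1616036   0.04799461  0.09538328]
0.3 [228.60159855 153.08599244] [290.97811415 224.47350242] [-0.18549996  0.02511922  0.10666208] [-0.17006796  0.02511922  0.08827808]
0.6 [229.50859236 144.84779645] [292.15048408 231.54196808] [-0.188408  0.        0.104221] [-0.172976  0.        0.085837]
measured (229.125, 147.625)
((317.36883544921875, 182.94264221191406), (30.42000961303711, 18.83143424987793), 5.19442892074585) body [ 0.62728265 -0.25870843  0.025     ]
[[ 0.59413689 -0.21419127]
 [ 0.65199399 -0.21171539]
 [ 0.65799555 -0.30218213]
 [ 0.60016165 -0.3035998 ]] [np.float64(2.450370301896718), np.float64(-86.20456283234395)] [np.float64(0.05791005130818998), np.float64(0.09066559550530724)]
```

```bash
cat >> h.py <<'E'
O=np.array([.63911,.19585]);xv=np.array([-.19446,.98091]);yv=np.array([-.98091,-.19446])
def W(P): return np.r_[O+P[0]*xv+P[1]*yv,P[2]]
def pose():
    s=manip.get_state(); return np.array(s["position"]),Ro.from_quat(np.roll(s["ee_rot"],-1)).as_matrix(),s
def go(target,yawy=None):
    p,R,s=pose(); d=R.T@(np.array(target)-p)/.8
    ya=np.degrees(np.arctan2(R[1,1],R[0,1])); t=0 if yawy is None else -((yawy-ya+180)%360-180)
    print("t",round(float(s["clock"]),2),"pos",p.round(4),"yawy",ya.round(2),"tilt",R[:,2].round(4),"F",np.round(s["contact_force"],1),"q",np.round(s["qpos"],2))
    print("  shift",d.round(4),"twist",round(t/120,4), "deg",round(t,2))
E
python3 -c "
from h import *
go((.629,-.26,.25),3.3)"
```

```text
t 0.15 pos [0.1263 0.5605 0.1998] yawy 77.29 tilt [-5.0e-04 -1.3e-03 -1.0e+00] F [-0.7  0.1 -1. ] q [ 1.23  0.28  1.51  0.    1.36 -0.12]
  shift [-0.8385 -0.8624 -0.0617] twist 0.6166 deg 73.99
```

Emit:
{"method": "move_arm", "body": {"deltas": [[[-0.3,-0.3,-0.12,0.2,-1],[-0.838,-0.862,-0.062,0.616,-1],[-0.838,-0.862,-0.062,0.616,-1],[-0.838,-0.862,-0.062,0.616,-1],[-0.838,-0.862,-0.062,0.616,-1],[-0.838,-0.862,-0.062,0.616,-1],[-0.838,-0.862,-0.062,0.616,-1],[-0.838,-0.862,-0.062,0.616,-1],[-0.838,-0.862,-0.062,0.616,-1],[-0.838,-0.862,-0.062,0.616,-1],[-0.838,-0.862,-0.062,0.616,-1],[-0.838,-0.862,-0.062,0.616,-1]]]}}

```text
clock: 1.35
position: [0.4394, 0.0495, 0.2358]
ee_rot: [-0.0, 0.686, 0.727, 0.0]
contact_force: [0.2, 1.2, 0.1]
width: 0.0854
gripper_force: 0.0
```

```bash
python3 -c "
from h import *
go((.629,-.26,.22),3.3)"
```

```text
t 1.35 pos [0.4394 0.0495 0.2358] yawy 3.34 tilt [ 3.e-04  5.e-04 -1.e+00] F [0.2 1.2 0.1] q [-0.05  0.05  1.7   0.    1.39 -0.1 ]
  shift [-0.4     0.2141  0.0197] twist 0.0003 deg 0.04
```

Emit:
{"method": "move_arm", "body": {"deltas": [[[-0.38,0.204,0.02,0,-1],[-0.38,0.204,0.02,0,-1],[-0.38,0.204,0.02,0,-1],[-0.38,0.204,0.02,0,-1],[-0.38,0.204,0.02,0,-1],[-0.38,0.204,0.02,0,-1],[-0.38,0.204,0.02,0,-1],[-0.38,0.204,0.02,0,-1],[-0.38,0.204,0.02,0,-1],[-0.38,0.204,0.02,0,-1]]]}}

```text
clock: 2.35
position: [0.619, -0.2415, 0.2195]
ee_rot: [-0.001, 0.686, 0.728, 0.0]
contact_force: [0.5, -0.1, -0.4]
width: 0.0853
gripper_force: 0.0
```

```bash
cat > g.py <<'E'
from h import *
import sys
p,R,s=pose(); im=manip.get_image("wrist")[:,:,::-1].copy(); cv2.imwrite("pics/w1.png",im)
c=manip.camera_params("wrist"); T=c["tool_from_camera"]
def wr(u,v,z):
    d=R@T[:3,:3]@np.array([(u-c["cx"])/c["fx"],(v-c["cy"])/c["fy"],1]);o=p+R@T[:3,3]; return (o+d*(z-o[2])/d[2])[:2]
m=mask(im,(40,90,40),(85,255,255),(0,0,512,384)); cc=rect(m); cv2.imwrite("pics/m.png",m)
r=cv2.minAreaRect(cc);print(r)
for z in(.047,.064):
  P=np.array([wr(*b,z) for b in cv2.boxPoints(r)]); print(P.mean(0),[(np.linalg.norm(P[(i+1)%4]-P[i]).round(4),np.degrees(np.arctan2(*(P[(i+1)%4]-P[i])[::-1])).round(1)) for i in range(2)])
go((.629,-.26,.22),3.3)
E
python3 g.py
```

```text
((452.55767822265625, 238.7884521484375), (24.11909294128418, 70.16464233398438), 15.255120277404785)
[ 0.84078755 -0.33083213] [(np.float64(0.0855), np.float64(89.2)), (np.float64(0.0279), np.float64(-12.2))]
[ 0.82963919 -0.32233482] [(np.float64(0.0813), np.float64(89.2)), (np.float64(0.0265), np.float64(-12.2))]
t 2.4 pos [ 0.6191 -0.2412  0.22  ] yawy 3.42 tilt [-4.e-04  7.e-04 -1.e+00] F [-0.2 -0.5  0. ] q [-0.48  0.4   1.26  0.    1.48 -0.54]
  shift [-0.0242  0.011  -0.0001] twist 0.001 deg 0.12
```

View pics/w1.png

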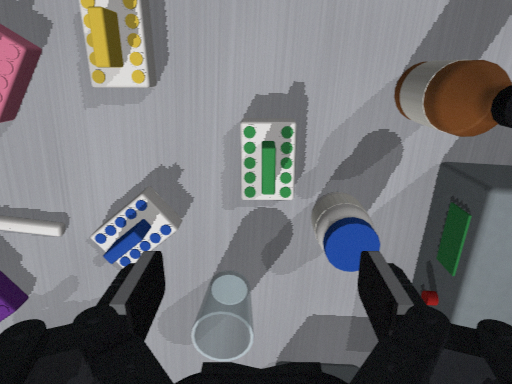

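```bash
sed -i 's/(0,0,512,384))/(256,130,282,197))/;s/r=cv2.minAreaRect(cc)/r=cv2.minAreaRect(cc)/' g.py; sed -i 's/im=manip.get_image("wrist")\[:,:,::-1\].copy(); cv2.imwrite("pics\/w1.png",im)/im=cv2.imread("pics\/w1.png")/' g.py
cat >> g.py <<'E'
B=np.array([wr(*b,.03) for b in [(242,122),(296,122),(294,199.5),(241,199.5)]]);print("body",B.mean(0),[np.degrees(np.arctan2(*(B[(i+1)%4]-B[i])[::-1])).round(1) for i in range(4)],[np.linalg.norm(B[(i+1)%4]-B[i]).round(4) for i in range(4)])
print("jar",wr(351,245,.085),"beaker",wr(223,338,.09), ray("top",(348,152),.085))
E
python3 g.py
```

```text
((268.5, 167.0), (52.0, 13.0), 90.0)
[ 0.62732832 -0.25812823] [(np.float64(0.0134), np.float64(3.5)), (np.float64(0.0571), np.float64(-85.8))]
[ 0.62665926 -0.25319112] [(np.float64(0.0127), np.float64(3.5)), (np.float64(0.0543), np.float64(-85.8))]
t 2.4 pos [ 0.6191 -0.2412  0.22  ] yawy 3.42 tilt [-4.e-04  7.e-04 -1.e+00] F [-0.2 -0.5  0. ] q [-0.48  0.4   1.26  0.    1.48 -0.54]
  shift [-0.0242  0.011  -0.0001] twist 0.001 deg 0.12
body [ 0.62727017 -0.25685899] [np.float64(3.4), np.float64(-86.1), np.float64(-176.5), np.float64(91.7)] [np.float64(0.0572), np.float64(0.0882), np.float64(0.0606), np.float64(0.0883)]
jar [ 0.71508825 -0.32371007] beaker [ 0.58837619 -0.44532514] [ 0.71548644 -0.32538907  0.085     ]
```

```bash
python3 -c "
from h import *
go((.628,-.259,.044),3.5)"
```

```text
t 2.4 pos [ 0.6191 -0.2412  0.22  ] yawy 3.42 tilt [-4.e-04  7.e-04 -1.e+00] F [-0.2 -0.5  0. ] q [-0.48  0.4   1.26  0.    1.48 -0.54]
  shift [-0.023   0.0099  0.2199] twist -0.0006 deg -0.08
```

Emit:
{"method": "move_arm", "body": {"deltas": [[[-0.023,0.01,0.0,0,-0.3],[-0.023,0.01,0.06,0,-0.3],[-0.023,0.01,0.12,0,-0.3],[-0.023,0.01,0.18,0,-0.3],[-0.023,0.01,0.21,0,-0.3],[-0.023,0.01,0.22,0,-0.3],[-0.023,0.01,0.22,0,-0.3],[-0.023,0.01,0.22,0,-0.3]]]}}

```text
clock: 3.2
position: [0.6302, -0.2605, 0.0461]
ee_rot: [0.002, 0.686, 0.728, 0.001]
contact_force: [0.6, 0.3, 0.1]
width: 0.0551
gripper_force: 0.0
```

```bash
python3 -c "
from h import *
go((.628,-.259,.044),3.5);print(manip.get_state()['width'])"
```

```text
t 3.2 pos [ 0.6302 -0.2605  0.0461] yawy 3.42 tilt [ 0.0035 -0.0017 -1.    ] F [0.6 0.3 0.1] q [-0.49  0.54  1.48  0.    1.12 -0.55]
  shift [ 0.0021 -0.0026  0.0026] twist -0.0007 deg -0.08
0.05513311644673685
```

Emit:
{"method": "move_arm", "body": {"deltas": [[[0,0,0.001,0,1],[0,0,0.001,0,1],[0,0,0.001,0,1],[0,0,0.001,0,1],[0,0,-0.05,0,1],[0,0,-0.11,0,1],[0,0,-0.17,0,1],[0,0,-0.23,0,1],[0,0,-0.29,0,1],[0,0,-0.31,0,1],[0,0,-0.31,0,1],[0,0,-0.31,0,1]]], "squeeze": 50}}

```text
clock: 4.4
position: [0.6283, -0.2602, 0.2908]
ee_rot: [-0.001, 0.686, 0.728, -0.0]
contact_force: [-0.0, -0.7, -0.0]
width: -0.0001
gripper_force: 0.0
```

```bash
python3 -c "
from h import *
t=W(np.array([-.04,.013,.29]));print(t)
go(t,101.2);print(manip.get_state()['width'])"
```

```text
[0.63413657 0.15408562 0.29      ]
t 4.4 pos [ 0.6283 -0.2602  0.2908] yawy 3.37 tilt [-1.e-03  7.e-04 -1.e+00] F [-0.  -0.7 -0. ] q [-0.49  0.41  1.08  0.    1.65 -0.55]
  shift [0.5166 0.0377 0.0014] twist -0.8153 deg -97.83
-0.00013089271749138534
```

```bash
sed -i 's/im=cv2.imread("pics\/w1.png")/im=manip.get_image("wrist")[:,:,::-1].copy(); cv2.imwrite("pics\/w2.png",im)/;s/(256,130,282,197)/(230,100,300,215)/' g.py; python3 g.py | head -4
```

```text
((260.0, 135.5), (43.0, 10.0), 90.0)
[ 0.62605508 -0.25774047] [(np.float64(0.0121), np.float64(3.4)), (np.float64(0.0535), np.float64(-86.4))]
[ 0.62593717 -0.25443082] [(np.float64(0.0116), np.float64(3.4)), (np.float64(0.0513), np.float64(-86.4))]
t 4.45 pos [ 0.6279 -0.26    0.2896] yawy 3.37 tilt [-0.0031  0.0018 -1.    ] F [-0.2  0.  -0.4] q [-0.49  0.41  1.08  0.    1.65 -0.55]
```

View pics/w2.png

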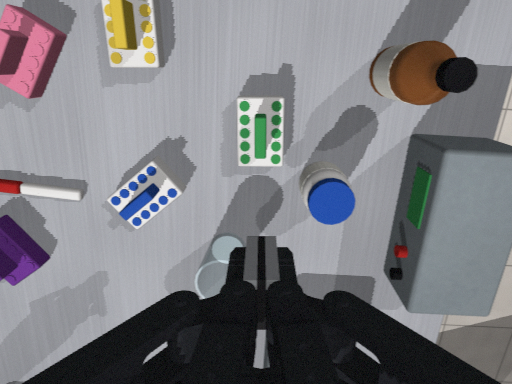

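```bash
python3 -c "
from h import *
go((.627,-.259,.044),3.5)"
```

```text
t 4.45 pos [ 0.6279 -0.26    0.2896] yawy 3.37 tilt [-0.0031  0.0018 -1.    ] F [-0.2  0.  -0.4] q [-0.49  0.41  1.08  0.    1.65 -0.55]
  shift [ 7.00e-04 -1.00e-04  3.07e-01] twist -0.0011 deg -0.13
```

Emit:
{"method": "move_arm", "body": {"deltas": [[[0,0,0.06,0,-0.4],[0,0,0.12,0,-0.4],[0,0,0.17,0,-0.4],[0,0,0.2,0,-0.4],[0,0,0.22,0,-0.4],[0,0,0.26,0,-0.4],[0,0,0.295,0,-0.4],[0,0,0.307,0,-0.4],[0,0,0.307,0,-0.4],[0,0,0.307,0,-0.4]]]}}

```text
clock: 5.45
position: [0.629, -0.2605, 0.0463]
ee_rot: [0.0, 0.686, 0.728, 0.0]
contact_force: [-0.2, -0.7, -0.1]
width: 0.0599
gripper_force: 0.0
```

Emit:
{"method": "move_arm", "body": {"deltas": [[[0,0,0,0,1],[0,0,0,0,1],[0,0,0,0,1],[0,0,0,0,1],[0,0,0,0,1],[0,0,0,0,1],[0,0,0,0,1],[0,0,0,0,1]]], "squeeze": 50}}

```text
clock: 6.25
position: [0.6287, -0.2603, 0.0461]
ee_rot: [-0.0, 0.686, 0.728, 0.0]
contact_force: [-0.2, -0.6, -0.4]
width: 0.0002
gripper_force: 0.0
```

```bash
python3 - <<'E'
from h import *
a=manip.get_image("scene")[:,:,::-1];b=manip.get_image("wrist")[:,:,::-1];t=manip.get_image("top")[:,:,::-1]
p,R,s=pose();print(p,proj("scene",p),proj("top",p))
cv2.imwrite("pics/c3.png",np.hstack([cv2.resize(a[150:270,130:290],(400,300),interpolation=2),cv2.resize(b,(400,300))]))
cv2.imwrite("pics/sc3.png",a);cv2.imwrite("pics/t3.png",t)
E
```

```text
[ 0.62876762 -0.26035084  0.04608147] [208.43275944 230.97322838] [319.29117167 180.80856533]
```

View pics/c3.png

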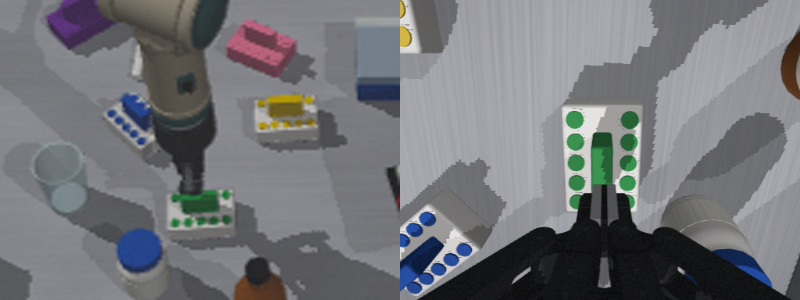

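```bash
python3 - <<'E'
from h import *
im=manip.get_image("wrist")[:,:,::-1].copy();cv2.imwrite("pics/w3.png",im)
p,R,s=pose();c=manip.camera_params("wrist");T=c["tool_from_camera"]
def pj(X):
    q=T[:3,:3].T@(R.T@(np.array(X)-p)-T[:3,3]);return (c["cx"]+c["fx"]*q[0]/q[2]).round(1),(c["cy"]+c["fy"]*q[1]/q[2]).round(1)
for y in(-.234,-.284): print(y,[pj((.6275+.0015*(1 if y>-.25 else -1),y,z)) for z in(.03,.064)])
print("tcp",pj(p),"tip",pj(p+R[:,2]*.008),"grasp",pj(p-R[:,2]*.011))
for n,k in(("y+",.045),("y-",-.045)): print(n,pj((.6275,-.259+k,.03)))
print(im[130:300:6,258,:].tolist())
cv2.imwrite("pics/w3c.png",cv2.resize(im[100:300,180:340],(640,600*800//800),interpolation=2))
E
```

```text
-0.234 [(np.float64(265.0), np.float64(171.2)), (np.float64(265.7), np.float64(191.6))]
-0.284 [(np.float64(255.2), np.float64(247.2)), (np.float64(254.1), np.float64(279.2))]
tcp (np.float64(261.9), np.float64(224.6)) tip (np.float64(261.9), np.float64(218.5)) grasp (np.float64(261.9), np.float64(233.7))
y+ (np.float64(264.5), np.float64(137.0))
y- (np.float64(255.8), np.float64(274.6))
[[115, 117, 116], [182, 182, 183], [226, 227, 229], [223, 225, 227], [154, 157, 160], [157, 159, 160], [156, 156, 159], [38, 71, 27], [40, 71, 27], [40, 72, 29], [68, 122, 49], [69, 125, 52], [76, 143, 54], [67, 126, 51], [49, 96, 33], [81, 147, 58], [79, 146, 59], [81, 149, 61], [39, 37, 35], [22, 20, 18], [28, 28, 30], [22, 20, 21], [16, 16, 13], [10, 8, 7], [20, 13, 18], [30, 29, 28], [18, 16, 17], [22, 18, 18], [17, 10, 13]]
```

View pics/w3c.png

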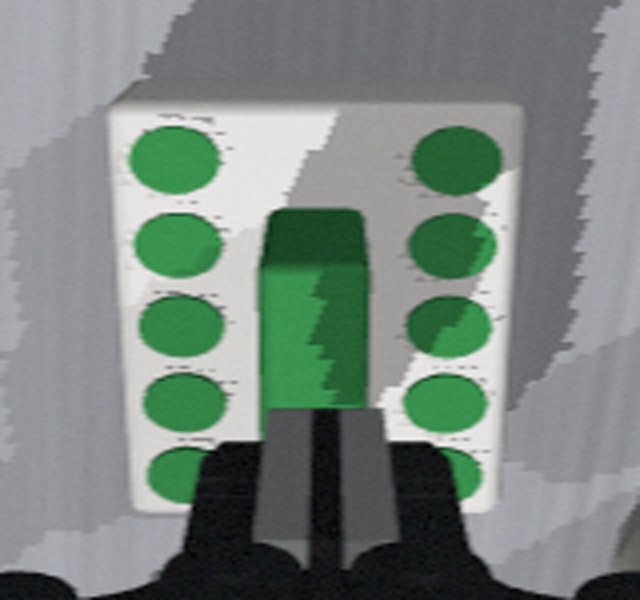

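Emit:
{"method": "move_arm", "body": {"deltas": [[[0.004,-0.002,0,0,-0.4],[0.004,-0.002,0,0,-0.4],[0.004,-0.002,0,0,-0.4],[0.004,-0.002,0,0,-0.4],[0.004,-0.002,0.015,0,-0.4],[0.004,-0.002,0.03,0,-0.4],[0.004,-0.002,0.042,0,-0.4],[0.004,-0.002,0.042,0,-0.4]]]}}

```text
clock: 7.25
position: [0.6252, -0.2564, 0.0098]
ee_rot: [-0.002, 0.686, 0.728, -0.001]
contact_force: [-0.4, -0.5, 1.2]
width: 0.0597
gripper_force: 0.0
```

Emit:
{"method": "move_arm", "body": {"deltas": [[[0,0,0,0,1],[0,0,0,0,1],[0,0,0,0,1],[0,0,0,0,1],[0,0,0,0,1],[0,0,0,0,1],[0,0,0,0,1]]], "squeeze": 50}}

```text
clock: 7.95
position: [0.6272, -0.2575, 0.0132]
ee_rot: [0.0, 0.686, 0.728, 0.0]
contact_force: [-0.5, 0.1, 3.7]
width: 0.0129
gripper_force: 50.6
```

Emit:
{"method": "move_arm", "body": {"deltas": [[[0,0,-0.02,0,1],[0,0,-0.06,0,1],[0,0,-0.12,0,1],[0,0,-0.18,0,1],[0,0,-0.24,0,1],[0,0,-0.3,0,1],[0,0,-0.3,0,1],[0,0,-0.3,0,1]]]}}

```text
clock: 8.75
position: [0.627, -0.2572, 0.2527]
ee_rot: [0.0, 0.686, 0.728, 0.0]
contact_force: [-0.6, 0.3, -4.2]
width: 0.013
gripper_force: 49.6
```

```bash
python3 - <<'E'
from h import *
s=manip.get_state();print(s["width"],s["gripper_force"])
# cassette centre relative to TCP at grasp: cassette (.6268,-.2565) tcp (.6272,-.2575)
a=np.radians(97.8);d=np.array([-.0004,.001]);Rz=np.array([[np.cos(a),-np.sin(a)],[np.sin(a),np.cos(a)]])
t=W(np.array([-.04,.013,.25]));t[:2]-=Rz@d;print(t)
go(t,101.2)
E
```

```text
0.01304991859563024 49.59233522415161
[0.63507303 0.15461763 0.25      ]
t 8.75 pos [ 0.627  -0.2572  0.2527] yawy 3.38 tilt [ 9.e-04 -1.e-04 -1.e+00] F [-0.6  0.3 -4.2] q [-0.49  0.41  1.17  0.    1.56 -0.55]
  shift [0.5132 0.0403 0.0033] twist -0.8152 deg -97.82
```

Emit:
{"method": "move_arm", "body": {"deltas": [[[0.05,0.004,0.0,-0.07,1],[0.1,0.008,0,-0.14,1],[0.15,0.012,0,-0.21,1],[0.2,0.016,0,-0.28,1],[0.25,0.02,0,-0.35,1],[0.3,0.024,0,-0.42,1],[0.35,0.028,0,-0.49,1],[0.4,0.032,0,-0.56,1],[0.45,0.036,0,-0.63,1],[0.5,0.04,0,-0.7,1],[0.513,0.04,0.003,-0.77,1],[0.513,0.04,0.003,-0.815,1]]]}}

```text
clock: 9.95
position: [0.6323, 0.157, 0.2455]
ee_rot: [-0.004, -0.102, 0.995, 0.0]
contact_force: [-0.1, -1.1, -3.1]
width: 0.013
gripper_force: 49.7
```

Emit:
{"method": "move_arm", "body": {"deltas": [[[0,0,0,0,1],[0,0,0,0,1],[0,0,0,0,1]]]}}

```text
clock: 10.25
position: [0.6343, 0.1537, 0.2488]
ee_rot: [-0.001, -0.096, 0.995, -0.0]
contact_force: [0.0, -0.2, -2.2]
width: 0.0129
gripper_force: 49.6
```

```bash
python3 - <<'E'
from h import *
go((.6351,.1546,.195),101.2)
p,R,s=pose()
im=manip.get_image("top")[:,:,::-1].copy();cv2.imwrite("pics/t4.png",im)
w=manip.get_image("wrist")[:,:,::-1].copy();cv2.imwrite("pics/w4.png",w)
cv2.imwrite("pics/c4.png",np.hstack([cv2.resize(im[75:195,95:235],(350,300),interpolation=2),cv2.resize(w,(400,300))]))
E
```

```text
t 10.25 pos [0.6343 0.1537 0.2488] yawy 101.05 tilt [-2.4e-03 -3.0e-04 -1.0e+00] F [ 0.  -0.2 -2.2] q [ 0.13  0.38  1.24  0.    1.53 -1.63]
  shift [-0.0014  0.0009  0.0672] twist -0.0012 deg -0.15
```

View pics/c4.png

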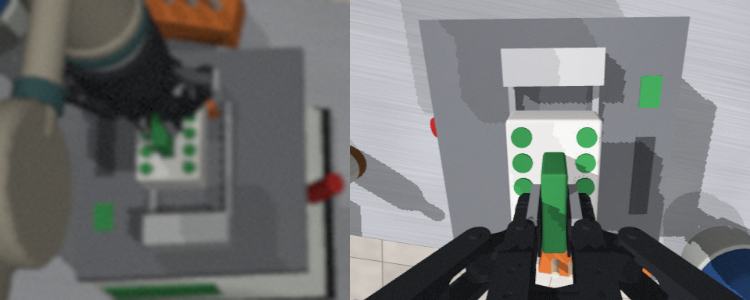

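```bash
cat >> h.py <<'E'
def wp(P,p,R):
    c=manip.camera_params("wrist");T=c["tool_from_camera"];q=T[:3,:3].T@(R.T@(W(np.array(P))-p)-T[:3,3]);return np.array([c["cx"]+c["fx"]*q[0]/q[2],c["cy"]+c["fy"]*q[1]/q[2]]).round(1)
E
python3 - <<'E'
from h import *
p,R,s=pose()
w=cv2.imread("pics/w4.png")
for P in((-.004,.065,.174),(-.076,.065,.174),(-.008,.07,.196),(-.072,.07,.196),(-.158,.125,.166),(.08,.125,.166)): print(P,wp(P,p,R))
# cassette top front edge relative: predicted
q=W(np.array([-.04,.013,0]))
for dx in(-.03,.03):
  P=np.array([-.04+dx,.013+.045,0.2488-.0132+.03]); print("cas",wp(P,p,R))
g=cv2.cvtColor(w,cv2.COLOR_BGR2GRAY)
print("rails row",118,g[122:130:2,195:340].mean(0).astype(int).tolist())
print("cas row170",g[168:172,185:340].mean(0).astype(int).tolist()); print("col255",g[50:170,255].tolist())
E
```

```text
(-0.004, 0.065, 0.174) [311.1 112.9]
(-0.076, 0.065, 0.174) [211.1 113.1]
(-0.008, 0.07, 0.196) [310.  109.5]
(-0.072, 0.07, 0.196) [212.2 109.7]
(-0.158, 0.125, 0.166) [88.8 23.2]
(0.08, 0.125, 0.166) [436.1  22.5]
cas [197.8 153.1]
cas [324.6 152.8]
rails row 118 [120, 122, 119, 121, 120, 121, 120, 131, 160, 176, 176, 176, 176, 175, 176, 170, 125, 70, 75, 76, 77, 78, 79, 77, 78, 76, 84, 108, 120, 121, 117, 111, 111, 109, 101, 88, 88, 84, 79, 78, 78, 76, 78, 75, 77, 76, 82, 90, 92, 91, 92, 91, 93, 92, 91, 91, 93, 92, 93, 92, 92, 92, 91, 92, 93, 91, 92, 92, 92, 92, 94, 92, 91, 93, 92, 92, 92, 92, 92, 91, 91, 92, 92, 91, 91, 92, 92, 93, 92, 93, 92, 91, 92, 93, 92, 92, 92, 92, 91, 92, 92, 94, 91, 91, 92, 91, 91, 83, 81, 76, 77, 78, 75, 74, 81, 122, 150, 160, 164, 160, 151, 160, 167, 140, 97, 91, 91, 90, 93, 93, 92, 92, 92, 91, 90, 91, 92, 92, 93, 92, 91, 91, 92, 92, 93]
cas row170 [134, 134, 134, 133, 133, 134, 134, 134, 133, 133, 132, 135, 134, 134, 159, 221, 239, 238, 237, 236, 235, 226, 184, 133, 119, 119, 117, 118, 118, 118, 119, 119, 118, 118, 119, 117, 118, 119, 118, 119, 118, 11
[... 452 characters left out ...]
 247, 243, 229, 208, 180, 139, 98, 117, 136, 134, 135, 134, 138, 135, 134, 135, 134, 134, 134, 135, 135, 134, 137]
col255 [124, 123, 124, 126, 125, 124, 122, 123, 120, 125, 126, 165, 204, 205, 205, 204, 206, 206, 204, 203, 206, 203, 205, 204, 204, 204, 204, 206, 207, 204, 207, 205, 207, 207, 207, 207, 205, 205, 205, 202, 204, 204, 203, 206, 206, 203, 208, 206, 203, 204, 207, 203, 204, 201, 204, 206, 206, 206, 205, 201, 145, 92, 93, 94, 91, 91, 91, 90, 89, 93, 92, 91, 94, 90, 91, 95, 92, 92, 93, 93, 92, 91, 94, 118, 134, 135, 137, 136, 135, 139, 135, 154, 170, 172, 176, 172, 173, 174, 174, 178, 180, 180, 194, 220, 235, 241, 241, 238, 237, 236, 235, 235, 236, 234, 235, 236, 235, 235, 236, 236]
```

Emit:
{"method": "move_arm", "body": {"deltas": [[[0,0,0.03,-0.001,1],[0,0,0.06,-0.001,1],[0,0,0.075,-0.001,1],[0,0,0.082,-0.001,1],[0,0,0.084,-0.001,1],[0,0,0.084,-0.001,1],[0,0,0.084,-0.001,1]]]}}

```text
clock: 11.05
position: [0.6355, 0.1544, 0.1842]
ee_rot: [0.001, -0.098, 0.995, 0.0]
contact_force: [0.0, 0.2, -2.6]
width: 0.0132
gripper_force: 49.6
```

```bash
python3 -c "
from h import *
go((.6351,.1546,.179),101.2)"
```

```text
t 11.05 pos [0.6355 0.1544 0.1842] yawy 101.29 tilt [ 2.3e-03  4.0e-04 -1.0e+00] F [ 0.   0.2 -2.6] q [ 0.13  0.4   1.35  0.    1.38 -1.64]
  shift [0.0005 0.0004 0.0065] twist 0.0007 deg 0.09
```

Emit:
{"method": "move_arm", "body": {"deltas": [[[0,0,0.004,0,1],[0,0,0.006,0,1],[0,0,0.006,0,1]]]}}

```text
clock: 11.35
position: [0.6352, 0.1543, 0.1792]
ee_rot: [0.001, -0.098, 0.995, 0.0]
contact_force: [-1.0, -0.7, 1.8]
width: 0.013
gripper_force: 50.2
```

Emit:
{"method": "move_arm", "body": {"deltas": [[[0,0,0,0,-0.3],[0,0,0,0,-0.3],[0,0,0,0,-0.3],[0,0,0,0,-0.3],[0,0,-0.03,0,-0.3],[0,0,-0.08,0,-0.1],[0,0,-0.12,0,0.2],[0,0,-0.12,0,0.2],[0,0,-0.12,0,0.2]]]}}

```text
clock: 12.25
position: [0.635, 0.1544, 0.2748]
ee_rot: [0.001, -0.098, 0.995, 0.0]
contact_force: [-0.8, -0.1, -0.6]
width: 0.0341
gripper_force: 0.0
```

```bash
python3 - <<'E'
from h import *
w=manip.get_image("wrist")[:,:,::-1];cv2.imwrite("pics/w5.png",w)
s=manip.get_state();print(s["width"])
go(W(np.array([-.125,0,.15])),101.2)
p,R,s=pose()
for sx in(-.03,.03): print("cas top pred (y 13+45)",wp((-.04+sx,.058,.196),p,R))
for sx in(-.036,.036): print("rail",wp((-.04+sx,.065,.174),p,R))
g=cv2.cvtColor(w,cv2.COLOR_BGR2GRAY)
a=int(wp((-.04,.058,.196),p,R)[1])
for r in (a+4,a+8): print(r,g[r,180:345].tolist())
print(g[a-40:a+20,255].tolist())
E
```

```text
0.03398573392202679
t 12.3 pos [0.6343 0.1542 0.2734] yawy 101.29 tilt [-0.0012 -0.     -1.    ] F [-0.  -0.4 -0.8] q [ 0.13  0.37  1.19  0.    1.58 -1.64]
  shift [-0.0161 -0.1065  0.1542] twist 0.0008 deg 0.09
cas top pred (y 13+45) [219.6 122.7]
cas top pred (y 13+45) [301.5 122.8]
rail [214.8 109.4]
rail [306.4 109.6]
126 [130, 131, 129, 130, 129, 132, 130, 128, 129, 128, 129, 128, 128, 131, 130, 131, 131, 131, 132, 131, 132, 130, 131, 129, 131, 122, 115, 121, 150, 167, 170, 168, 169, 169, 170, 144, 85, 72, 74, 77, 83, 189, 238, 243, 237, 232, 232, 232, 232, 233, 232, 233, 231, 232, 229, 231, 231, 231, 232, 232, 233, 231, 231, 232, 231, 232, 231, 231, 233, 231, 231, 232, 232, 229, 237, 243, 246, 245, 245, 245, 245, 245, 245, 245, 245, 245, 245, 244, 245, 245, 244, 245, 245, 246, 245, 245, 245, 245, 244, 245, 244, 242, 238, 239, 243, 241, 238, 243, 239, 238, 242, 245, 244, 245, 245, 244, 245, 244, 234, 205, 165, 114, 78, 74, 67, 102, 163, 189, 187, 188, 191, 191, 166, 113, 87, 89, 88, 88, 94, 112, 126, 127, 129, 130, 132, 129, 133, 133, 126, 133, 122, 121, 131, 132, 131, 133, 129,
[... 445 characters left out ...]
 244, 245, 245, 244, 244, 245, 244, 244, 245, 244, 245, 245, 245, 245, 245, 244, 238, 235, 243, 244, 228, 168, 129, 128, 127, 130, 130, 130, 128, 129, 129, 127, 142, 201, 239, 245, 244, 232, 200, 153, 100, 71, 72, 76, 105, 125, 129, 131, 130, 129, 128, 114, 94, 85, 86, 90, 89, 91, 110, 131, 133, 131, 129, 133, 132, 131, 131, 132, 130, 130, 132, 132, 130, 129, 132, 129, 132, 132, 130, 128, 131, 132, 131, 131]
[219, 220, 220, 221, 220, 221, 220, 220, 219, 217, 221, 220, 219, 220, 221, 220, 221, 221, 221, 220, 219, 220, 148, 75, 76, 80, 74, 72, 77, 76, 74, 76, 74, 76, 95, 121, 163, 170, 172, 204, 232, 241, 243, 244, 243, 245, 244, 241, 233, 231, 229, 231, 232, 232, 231, 231, 231, 230, 232, 230]
```

Emit:
{"method": "move_arm", "body": {"deltas": [[[-0.008,-0.05,0,0.07,0.2],[-0.016,-0.106,0,0.14,0.2],[-0.016,-0.106,0,0.21,0.2],[-0.016,-0.106,0,0.28,0.2],[-0.016,-0.106,0,0.35,0.2],[-0.016,-0.106,0,0.42,0.2],[-0.016,-0.106,0.03,0.49,0.2],[-0.016,-0.106,0.06,0.56,0.2],[-0.016,-0.106,0.09,0.63,0.2],[-0.016,-0.106,0.12,0.7,0.2],[-0.016,-0.106,0.14,0.75,0.2],[-0.016,-0.106,0.145,0.75,0.2]]]}}

```text
clock: 13.5
position: [0.661, 0.0736, 0.1535]
ee_rot: [-0.003, 0.634, 0.773, -0.003]
contact_force: [-0.4, 0.1, 0.1]
width: 0.0342
gripper_force: 0.0
```

```bash
python3 - <<'E'
from h import *
w=manip.get_image("wrist")[:,:,::-1];cv2.imwrite("pics/w6.png",w)
go(W(np.array([-.125,0,.135])),11.2)
E
```

```text
t 13.55 pos [0.6617 0.0736 0.1545] yawy 11.41 tilt [-0.0067  0.     -1.    ] F [ 0.3  0.8 -0.5] q [ 0.01  0.44  1.36  0.    1.34 -0.19]
  shift [-0.0009  0.0021  0.0244] twist 0.0018 deg 0.21
```

View pics/w6.png

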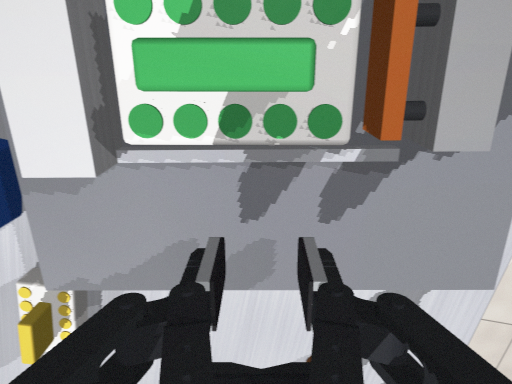

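Emit:
{"method": "move_arm", "body": {"deltas": [[[0,0,0.015,0,0.2],[0,0,0.025,0,0.2],[0,0,0.0275,0,0.2],[0,0,0.0275,0,0.2]]]}}

```text
clock: 13.95
position: [0.6638, 0.0736, 0.1359]
ee_rot: [-0.0, 0.634, 0.773, -0.0]
contact_force: [0.1, -0.4, -0.1]
width: 0.034
gripper_force: 0.0
```

Emit:
{"method": "move_arm", "body": {"deltas": [[[0,0,0.003,0,0.2],[0,0,0.003,0,0.2]]]}}

```text
clock: 14.15
position: [0.6644, 0.0736, 0.1345]
ee_rot: [0.001, 0.634, 0.773, 0.001]
contact_force: [-0.6, -0.7, -0.6]
width: 0.0341
gripper_force: 0.3
```

Emit:
{"method": "move_arm", "body": {"deltas": [[[0,0,0.003,0,0.2],[0,0,0.003,0,0.2]]]}}

```text
clock: 14.35
position: [0.6645, 0.0737, 0.1344]
ee_rot: [0.001, 0.634, 0.773, 0.001]
contact_force: [-2.2, 0.4, 10.1]
width: 0.0343
gripper_force: 5.2
```

```bash
cat >> h.py <<'E'
def L(q,h):
  n=np.array([-.643,0,.766]);us=np.array([.766,0,.643]); a=.6-q
  return np.array([-.068,0,.093])+.085*(-us*np.cos(a)+np.array([0,1,0])*np.sin(a))+h*n
def lev(q,z,off=0): 
  P=L(q,.082); return W(np.array([P[0],P[1]+off,z]))
E
python3 -c "
from h import *
go(lev(.5,.09),11.2);go(lev(.5,.067),11.2)"
```

```text
t 14.35 pos [0.6645 0.0737 0.1344] yawy 11.3 tilt [ 0.0031  0.     -1.    ] F [-2.2  0.4 10.1] q [ 0.01  0.45  1.4  -0.    1.29 -0.19]
  shift [-0.0758 -0.0123  0.0555] twist 0.0009 deg 0.1
t 14.35 pos [0.6645 0.0737 0.1344] yawy 11.3 tilt [ 0.0031  0.     -1.    ] F [-2.2  0.4 10.1] q [ 0.01  0.45  1.4  -0.    1.29 -0.19]
  shift [-0.0758 -0.0124  0.0843] twist 0.0009 deg 0.1
```

Emit:
{"method": "move_arm", "body": {"deltas": [[[0,0,-0.02,0,-0.1],[-0.04,-0.006,-0.02,0,-0.1],[-0.076,-0.012,-0.02,0,-0.1],[-0.076,-0.012,-0.02,0,-0.1],[-0.076,-0.012,0.01,0,-0.1],[-0.076,-0.012,0.04,0,-0.1],[-0.076,-0.012,0.052,0,-0.1],[-0.076,-0.012,0.052,0,-0.1]]]}}

```text
clock: 15.15
position: [0.6652, 0.0126, 0.0881]
ee_rot: [-0.002, 0.634, 0.773, -0.001]
contact_force: [-0.6, -0.6, 0.3]
width: 0.0472
gripper_force: 0.0
```

```bash
python3 - <<'E'
from h import *
w=manip.get_image("wrist")[:,:,::-1];cv2.imwrite("pics/w7.png",w)
t=manip.get_image("top")[:,:,::-1];cv2.imwrite("pics/t7.png",t)
m=mask(w,(170,120,40),(180,255,255),(0,0,512,384))|mask(w,(0,120,40),(6,255,255),(0,0,512,384)); print([cv2.boundingRect(c) for c in cv2.findContours(m,0,2)[0] if cv2.contourArea(c)>20])
p,R,s=pose()
for q in(.4,.5,.6): 
  from h import L
  print(q,wp(L(q,.086),p,R))
go(lev(.5,.067),11.2)
E
```

```text
[]
0.4 [245.4 240.3]
0.5 [261.5 241.3]
0.6 [277.7 241.6]
t 15.25 pos [0.667  0.0125 0.0904] yawy 11.31 tilt [ 1.1e-03  1.0e-04 -1.0e+00] F [-0.1  0.4  0.5] q [-0.09  0.48  1.46  0.    1.2  -0.28]
  shift [-0.0002 -0.0003  0.0293] twist 0.0009 deg 0.11
```

Emit:
{"method": "move_arm", "body": {"deltas": [[[0,0,0.012,0,-0.1],[0,0,0.021,0,-0.1],[0,0,0.025,0,-0.1],[0,0,0.025,0,-0.1]]]}}

```text
clock: 15.65
position: [0.6658, 0.0122, 0.069]
ee_rot: [-0.001, 0.634, 0.773, -0.0]
contact_force: [0.2, 0.4, -0.6]
width: 0.0469
gripper_force: 0.0
```

Emit:
{"method": "move_arm", "body": {"deltas": [[[0,0,0.004,0,-0.1],[0,0,0.004,0,-0.1]]]}}

```text
clock: 15.85
position: [0.6663, 0.0121, 0.0663]
ee_rot: [-0.0, 0.634, 0.773, -0.0]
contact_force: [-0.2, 0.3, -0.6]
width: 0.0473
gripper_force: 0.0
```

Emit:
{"method": "move_arm", "body": {"deltas": [[[0,0,0.003,0,0.2],[0,0,0.003,0,0.2],[0,0,0.003,0,0.2],[0,0,0.003,0,0.2]]]}}

```text
clock: 16.25
position: [0.6665, 0.0122, 0.0643]
ee_rot: [0.0, 0.634, 0.773, 0.0]
contact_force: [-0.4, -0.8, 0.0]
width: 0.0341
gripper_force: 0.0
```

```bash
python3 -c "
from h import *
print(manip.get_state()['gripper_force'],manip.get_state()['width'])
for q in(.5,.25,-.05):go(lev(q,.0645),11.2)"
```

```text
0.0 0.034129895805520526
t 16.25 pos [0.6665 0.0122 0.0643] yawy 11.29 tilt [ 3.e-04  1.e-04 -1.e+00] F [-0.4 -0.8  0. ] q [-0.09  0.5   1.49  0.    1.15 -0.28]
  shift [ 0.      0.0004 -0.0003] twist 0.0008 deg 0.09
t 16.25 pos [0.6665 0.0122 0.0643] yawy 11.29 tilt [ 3.e-04  1.e-04 -1.e+00] F [-0.4 -0.8  0. ] q [-0.09  0.5   1.49  0.    1.15 -0.28]
  shift [ 0.0046 -0.0254 -0.0003] twist 0.0008 deg 0.09
t 16.25 pos [0.6665 0.0122 0.0643] yawy 11.29 tilt [ 3.e-04  1.e-04 -1.e+00] F [-0.4 -0.8  0. ] q [-0.09  0.5   1.49  0.    1.15 -0.28]
  shift [ 0.0163 -0.0532 -0.0003] twist 0.0008 deg 0.09
```

Emit:
{"method": "move_arm", "body": {"deltas": [[[0.001,-0.009,0,0,0.2],[0.003,-0.018,0,0,0.2],[0.005,-0.027,0,0,0.2],[0.008,-0.036,0,0,0.2],[0.012,-0.045,0,0,0.2],[0.016,-0.053,0,0,0.2],[0.016,-0.053,0,0,0.2]]]}}

```text
clock: 16.95
position: [0.6245, 0.0131, 0.0655]
ee_rot: [0.004, 0.634, 0.774, -0.0]
contact_force: [6.4, -9.6, 1.2]
width: 0.0341
gripper_force: 1.3
```

```bash
cat > chk.py <<'E'
from h import *
import sys
t=manip.get_image("top")[:,:,::-1];s=manip.get_image("scene")[:,:,::-1];cv2.imwrite("pics/tc.png",t);cv2.imwrite("pics/scc.png",s)
for n,im,bx in(("top",t,(205,120,245,175)),("scene",s,(275,200,315,255))):
    m=mask(im,(168,100,40),(180,255,255),bx)|mask(im,(0,100,40),(5,255,255),bx); c=cv2.findContours(m,0,2)[0]; print(n,[cv2.boundingRect(x) for x in c if cv2.contourArea(x)>4])
for q in(0,.3,.6,.9,1.2): print(q,proj("top",W(L(q,.086))).round(1),proj("scene",W(L(q,.086))).round(1))
for n,im,bx in(("top",t,(150,105,195,165)),("scene",s,(300,190,380,260))):
    m=mask(im,(4,120,60),(20,255,255),bx); c=cv2.findContours(m,0,2)[0]; print("pad",n,[cv2.boundingRect(x) for x in c if cv2.contourArea(x)>4])
for y in(-.044,-.034,-.024,-.02): print(y,proj("top",W(np.array([-.04,y,.196]))).round(1),proj("scene",W(np.array([-.04,y,.196]))).round(1))
p,R,_=pose()
E
python3 chk.py; python3 -c "
from h import *
for q in(.3,.6,.9,1.2,1.25):go(lev(q,.0645),11.2)"
```

```text
top []
scene [(297, 221, 6, 5)]
0 [225.5 160.2] [291.8 217. ]
0.3 [228.6 153.1] [291.  224.5]
0.6 [229.5 144.8] [292.2 231.5]
0.9 [228.2 136.2] [295.2 237.6]
1.2 [224.9 127.7] [300.1 242. ]
pad top [(159, 116, 5, 5)]
pad scene [(337, 217, 19, 10)]
-0.044 [169.4 118.3] [346.1 217.6]
-0.034 [169.3 121.9] [345.  214.9]
-0.024 [169.3 125.5] [343.8 212.3]
-0.02 [169.3 127. ] [343.4 211.2]
t 17.05 pos [0.6244 0.0131 0.0654] yawy 11.35 tilt [ 0.0055 -0.0054 -1.    ] F [ 6.6 -8.7  2.7] q [-0.09  0.44  1.6  -0.01  1.09 -0.28]
  shift [-0.0083  0.031   0.0013] twist 0.0013 deg 0.15
t 17.05 pos [0.6244 0.0131 0.0654] yawy 11.35 tilt [ 0.0055 -0.0054 -1.    ] F [ 6.6 -8.7  2.7] q [-0.09  0.44  1.6  -0.01  1.09 -0.28]
  shift [-0.012   0.0624  0.0015] twist 0.0013 deg 0.15
t 17.05 pos [0.6244 0.0131 0.0654] yawy 11.35 tilt [ 0.0055 -0.0054 -1.    ] F [ 6.6 -8.7  2.7] q [-0.09  0.44  1.6  -0.01  1.09 -0.28]
  shift [-0.0084  0.0938  0.0016] twist 0.0013 deg 0.15
t 17.05 pos [0.6244 0.0131 0.0654] yawy 11.35 tilt [ 0.0055 -0.0054 -1.    ] F [ 6.6 -8.7  2.7] q [-0.09  0.44  1.6  -0.01  1.09 -0.28]
  shift [0.0021 0.1224 0.0016] twist 0.0013 deg 0.15
t 17.05 pos [0.6244 0.0131 0.0654] yawy 11.35 tilt [ 0.0055 -0.0054 -1.    ] F [ 6.6 -8.7  2.7] q [-0.09  0.44  1.6  -0.01  1.09 -0.28]
  shift [0.0045 0.1268 0.0017] twist 0.0013 deg 0.15
```

Emit:
{"method": "move_arm", "body": {"deltas": [[[-0.006,0.013,-0.0015,0,0.2],[-0.011,0.026,-0.0015,0,0.2],[-0.015,0.039,-0.001,0,0.2],[-0.0175,0.052,-0.001,0,0.2],[-0.0185,0.065,-0.001,0,0.2],[-0.018,0.078,-0.001,0,0.2]]]}}

```text
clock: 17.65
position: [0.6773, 0.0162, 0.0605]
ee_rot: [-0.009, 0.634, 0.773, -0.005]
contact_force: [-8.3, 0.9, -4.3]
width: 0.0342
gripper_force: 4.4
```

```bash
python3 chk.py; python3 -c "
from h import *
for q in(.7,.9,1.2,1.25):go(lev(q,.0655),11.2)"
```

```text
top []
scene [(289, 230, 4, 6)]
0 [225.5 160.2] [291.8 217. ]
0.3 [228.6 153.1] [291.  224.5]
0.6 [229.5 144.8] [292.2 231.5]
0.9 [228.2 136.2] [295.2 237.6]
1.2 [224.9 127.7] [300.1 242. ]
pad top [(169, 117, 13, 5)]
pad scene [(336, 215, 20, 11)]
-0.044 [169.4 118.3] [346.1 217.6]
-0.034 [169.3 121.9] [345.  214.9]
-0.024 [169.3 125.5] [343.8 212.3]
-0.02 [169.3 127. ] [343.4 211.2]
t 17.75 pos [0.6801 0.0165 0.0609] yawy 11.31 tilt [-0.0159  0.003  -0.9999] F [-6.2  1.5 -3.2] q [-0.08  0.53  1.45  0.    1.18 -0.28]
  shift [-0.0019  0.0039 -0.0058] twist 0.0009 deg 0.11
t 17.75 pos [0.6801 0.0165 0.0609] yawy 11.31 tilt [-0.0159  0.003  -0.9999] F [-6.2  1.5 -3.2] q [-0.08  0.53  1.45  0.    1.18 -0.28]
  shift [ 0.0013  0.0247 -0.0061] twist 0.0009 deg 0.11
t 17.75 pos [0.6801 0.0165 0.0609] yawy 11.31 tilt [-0.0159  0.003  -0.9999] F [-6.2  1.5 -3.2] q [-0.08  0.53  1.45  0.    1.18 -0.28]
  shift [ 0.0118  0.0533 -0.0065] twist 0.0009 deg 0.11
t 17.75 pos [0.6801 0.0165 0.0609] yawy 11.31 tilt [-0.0159  0.003  -0.9999] F [-6.2  1.5 -3.2] q [-0.08  0.53  1.45  0.    1.18 -0.28]
  shift [ 0.0142  0.0576 -0.0065] twist 0.0009 deg 0.11
```

Emit:
{"method": "move_arm", "body": {"deltas": [[[0.001,0.0125,0,0,0.2],[0.004,0.0255,0,0,0.2],[0.008,0.0385,0,0,0.2],[0.012,0.0515,0,0,0.2],[0.013,0.055,0,0,0.2],[0.013,0.055,0,0,0.2]]]}}

```text
clock: 18.35
position: [0.7224, 0.0313, 0.0639]
ee_rot: [-0.003, 0.634, 0.774, -0.005]
contact_force: [-7.1, -5.8, 5.5]
width: 0.0345
gripper_force: 3.8
```

```bash
python3 chk.py |grep -v '^[01-]'; python3 -c "
from h import *
for q in(.9,1.2,1.25):go(lev(q,.0655),11.2)"
```

```text
top []
scene [(296, 241, 4, 5)]
pad top []
pad scene [(335, 214, 20, 10)]
t 18.45 pos [0.7225 0.0313 0.0639] yawy 11.34 tilt [-0.0113 -0.0035 -0.9999] F [-6.3 -5.4  4.2] q [-0.05  0.59  1.33 -0.    1.23 -0.25]
  shift [-0.0065 -0.0308 -0.0017] twist 0.0012 deg 0.14
t 18.45 pos [0.7225 0.0313 0.0639] yawy 11.34 tilt [-0.0113 -0.0035 -0.9999] F [-6.3 -5.4  4.2] q [-0.05  0.59  1.33 -0.    1.23 -0.25]
  shift [ 0.004  -0.0022 -0.002 ] twist 0.0012 deg 0.14
t 18.45 pos [0.7225 0.0313 0.0639] yawy 11.34 tilt [-0.0113 -0.0035 -0.9999] F [-6.3 -5.4  4.2] q [-0.05  0.59  1.33 -0.    1.23 -0.25]
  shift [ 0.0063  0.0021 -0.0021] twist 0.0012 deg 0.14
```

Emit:
{"method": "move_arm", "body": {"deltas": [[[0,-0.013,-0.001,0,0.2],[-0.006,-0.027,0,0,0.2],[-0.01,-0.04,0,0,0.2],[-0.013,-0.053,0,0,0.2],[-0.0145,-0.067,0,0,0.2],[-0.0145,-0.08,0,0,0.2],[-0.013,-0.093,0,0,0.2],[-0.011,-0.106,0,0,0.2],[-0.0065,-0.12,-0.001,0,0.2],[-0.001,-0.133,-0.002,0,0.2],[-0.001,-0.134,-0.002,0,0.2]]]}}

```text
clock: 19.55
position: [0.6241, 0.0109, 0.0687]
ee_rot: [0.003, 0.634, 0.773, 0.002]
contact_force: [6.3, -0.6, 2.9]
width: 0.0342
gripper_force: 3.0
```

```bash
python3 chk.py |grep -v '^[01-]'; python3 -c "
from h import *
for q in(-.05,):go(lev(q,.0655),11.2)"
```

```text
top []
scene [(297, 221, 6, 5)]
pad top []
pad scene [(336, 214, 19, 10)]
t 19.65 pos [0.6242 0.0106 0.0685] yawy 11.3 tilt [ 0.0058 -0.0016 -1.    ] F [ 5.  -1.1  2.5] q [-0.09  0.44  1.59 -0.    1.1  -0.29]
  shift [ 0.0078 -0.001   0.0037] twist 0.0008 deg 0.1
```

Emit:
{"method": "move_arm", "body": {"deltas": [[[-0.001,0.013,0.001,0,0.2],[-0.006,0.025,0.002,0,0.2],[-0.01,0.037,0.002,0,0.2],[-0.012,0.049,0.002,0,0.2],[-0.013,0.061,0.002,0,0.2],[-0.0135,0.074,0.002,0,0.2],[-0.0125,0.087,0.002,0,0.2],[-0.01,0.1,0.002,0,0.2],[-0.0065,0.113,0.001,0,0.2],[-0.002,0.125,0,0,0.2],[0.001,0.136,0,0,0.2],[0.001,0.137,0,0,0.2]]]}}

```text
clock: 20.85
position: [0.7255, 0.0312, 0.0652]
ee_rot: [-0.003, 0.634, 0.774, -0.006]
contact_force: [-8.2, -5.0, 4.9]
width: 0.0343
gripper_force: 4.1
```

```bash
python3 chk.py |grep -v '^[01-]'; python3 -c "
from h import *
for q in(1.25,):go(lev(q,.0655),11.2)"
```

```text
top []
scene []
pad top []
pad scene [(334, 211, 20, 10)]
t 20.95 pos [0.7255 0.0311 0.0653] yawy 11.35 tilt [-0.0108 -0.0044 -0.9999] F [-5.7 -4.6  4.7] q [-0.05  0.59  1.32 -0.01  1.24 -0.25]
  shift [ 0.0073 -0.0016 -0.0003] twist 0.0012 deg 0.15
```

Emit:
{"method": "move_arm", "body": {"deltas": [[[0,-0.015,0,0,0.2],[-0.006,-0.03,0.002,0,0.2],[-0.01,-0.043,0.002,0,0.2],[-0.013,-0.056,0.002,0,0.2],[-0.0145,-0.07,0.002,0,0.2],[-0.0145,-0.083,0.002,0,0.2],[-0.013,-0.096,0.002,0,0.2],[-0.011,-0.109,0.001,0,0.2],[-0.0065,-0.123,0,0,0.2],[-0.001,-0.136,0,0,0.2],[-0.001,-0.137,0,0,0.2]]]}}

```text
clock: 22.05
position: [0.6241, 0.0108, 0.0688]
ee_rot: [0.003, 0.634, 0.773, 0.002]
contact_force: [6.6, -0.7, 2.3]
width: 0.0344
gripper_force: 3.0
```

Emit:
{"method": "move_arm", "body": {"deltas": [[[-0.001,0.013,0.001,0,0.2],[-0.006,0.025,0.002,0,0.2],[-0.01,0.037,0.002,0,0.2],[-0.012,0.049,0.002,0,0.2],[-0.013,0.061,0.002,0,0.2],[-0.0135,0.074,0.002,0,0.2],[-0.0125,0.087,0.002,0,0.2]]]}}

```text
clock: 22.75
position: [0.6849, 0.0156, 0.0606]
ee_rot: [-0.008, 0.634, 0.773, -0.006]
contact_force: [-10.7, -0.5, -2.7]
width: 0.034
gripper_force: 4.8
```

```bash
python3 chk.py |grep -v '^[01-]'; python3 -c "
from h import *
for q in(.8,1.2,1.25):go(lev(q,.0655),11.2)"
```

```text
top []
scene [(290, 233, 3, 5)]
pad top []
pad scene [(334, 211, 20, 9)]
t 22.85 pos [0.6876 0.0162 0.0609] yawy 11.31 tilt [-0.0147  0.0015 -0.9999] F [-5.   1.1 -3.5] q [-0.08  0.54  1.43  0.    1.19 -0.28]
  shift [ 0.0014  0.0053 -0.0058] twist 0.0009 deg 0.11
t 22.85 pos [0.6876 0.0162 0.0609] yawy 11.31 tilt [-0.0147  0.0015 -0.9999] F [-5.   1.1 -3.5] q [-0.08  0.54  1.43  0.    1.19 -0.28]
  shift [ 0.0139  0.0442 -0.0063] twist 0.0009 deg 0.11
t 22.85 pos [0.6876 0.0162 0.0609] yawy 11.31 tilt [-0.0147  0.0015 -0.9999] F [-5.   1.1 -3.5] q [-0.08  0.54  1.43  0.    1.19 -0.28]
  shift [ 0.0163  0.0485 -0.0063] twist 0.0009 deg 0.11
```

Emit:
{"method": "move_arm", "body": {"deltas": [[[0.0025,0.013,0,0,0.2],[0.006,0.026,-0.001,0,0.2],[0.0105,0.038,-0.002,0,0.2],[0.0135,0.049,-0.002,0,0.2],[0.0135,0.05,-0.002,0,0.2]]]}}

```text
clock: 23.35
position: [0.7256, 0.0305, 0.0654]
ee_rot: [-0.003, 0.634, 0.774, -0.006]
contact_force: [-8.3, -6.6, 5.0]
width: 0.034
gripper_force: 4.8
```

```bash
python3 chk.py |grep -v '^[01-]'; python3 - <<'E'
from h import *
go(lev(1.2,.0655),11.2)
w=manip.get_image("wrist")[:,:,::-1];cv2.imwrite("pics/w8.png",w)
p,R,s=pose()
m=mask(w,(4,120,60),(20,255,255),(0,0,512,384));print([cv2.boundingRect(c) for c in cv2.findContours(m,0,2)[0] if cv2.contourArea(c)>30])
for x in(-.072,-.04,-.008): print([wp((x,y,.196),p,R).tolist() for y in(-.02,-.0)])
E
```

```text
top []
scene []
pad top []
pad scene [(334, 211, 20, 7)]
t 23.45 pos [0.7255 0.0305 0.0654] yawy 11.35 tilt [-0.0112 -0.0053 -0.9999] F [-7.9 -6.6  6.2] q [-0.05  0.59  1.32 -0.01  1.24 -0.25]
  shift [ 0.0057 -0.0058 -0.0001] twist 0.0012 deg 0.15
[]
[[-82.3, -179.2], [-283.6, -178.1]]
[[-238.6, -797.6], [-530.1, -790.2]]
[[-660.4, -2465.7], [-1187.6, -2423.2]]
```

Emit:
{"method": "move_arm", "body": {"deltas": [[[0,-0.015,0,0,0.2],[-0.006,-0.03,0.002,0,0.2],[-0.01,-0.043,0.002,0,0.2],[-0.013,-0.056,0.002,0,0.2],[-0.0145,-0.07,0.002,0,0.2],[-0.0145,-0.083,0.002,0,0.2],[-0.013,-0.096,0.002,0,0.2],[-0.011,-0.109,0.001,0,0.2],[-0.0065,-0.123,0,0,0.2],[-0.001,-0.136,0,0,0.2],[-0.001,-0.137,0,0,0.2]]]}}

```text
clock: 24.6
position: [0.6241, 0.0108, 0.0687]
ee_rot: [0.003, 0.634, 0.773, 0.002]
contact_force: [5.4, -0.8, 2.4]
width: 0.0342
gripper_force: 3.0
```

Emit:
{"method": "move_arm", "body": {"deltas": [[[-0.001,0.004,0,0,0.0],[-0.003,0.005,-0.02,0,-0.1],[-0.003,0.005,-0.07,0,-0.1],[-0.003,0.005,-0.13,0,-0.1],[-0.003,0.005,-0.19,0,-0.1],[0.04,0.04,-0.22,0,-0.1],[0.06,0.09,-0.22,0,-0.1],[0.06,0.11,-0.22,0,-0.1],[0.06,0.11,-0.22,0,-0.1]]]}}

```text
clock: 25.5
position: [0.6993, 0.0763, 0.2407]
ee_rot: [-0.001, 0.634, 0.774, -0.002]
contact_force: [-0.1, -0.6, -0.3]
width: 0.0469
gripper_force: 0.0
```

```bash
python3 chk.py |grep -v '^-'; python3 - <<'E'
from h import *
p,R,s=pose();print(p,s["clock"])
w=manip.get_image("wrist")[:,:,::-1];cv2.imwrite("pics/w9.png",w)
m=mask(w,(4,120,60),(20,255,255),(0,0,512,384));print([cv2.boundingRect(c) for c in cv2.findContours(m,0,2)[0] if cv2.contourArea(c)>30])
for x in(-.072,-.04,-.008): print([wp((x,y,.196),p,R).tolist() for y in(-.02,-.0,.07)])
t=cv2.imread("pics/tc.png")
c=np.zeros((600,800,3),np.uint8);c[:384,:512]=w;c[384:600,:252]=cv2.resize(t[85:205,95:235],(252,216));s=cv2.imread("pics/scc.png");c[384:600,256:492]=cv2.resize(s[170:280,280:400],(236,216));cv2.imwrite("pics/c9.png",c)
E
```

```text
top [(218, 155, 11, 12)]
scene [(289, 214, 14, 12)]
0 [225.5 160.2] [291.8 217. ]
0.3 [228.6 153.1] [291.  224.5]
0.6 [229.5 144.8] [292.2 231.5]
0.9 [228.2 136.2] [295.2 237.6]
1.2 [224.9 127.7] [300.1 242. ]
pad top []
pad scene [(334, 211, 20, 7)]
[0.69743947 0.07531647 0.24118906] 25.6
[(273, 337, 50, 29), (272, 298, 42, 20), (239, 5, 15, 99), (421, 0, 91, 91)]
[[240.5, 110.4], [208.8, 110.3], [98.1, 110.1]]
[[239.5, 56.3], [206.2, 56.2], [90.0, 56.0]]
[[238.5, -3.6], [203.4, -3.6], [80.9, -3.7]]
```

View pics/c9.png

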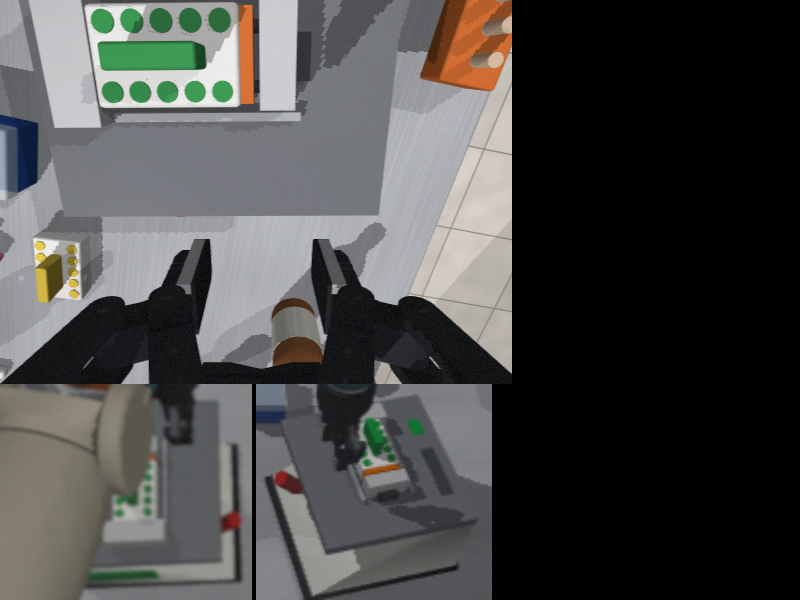

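```bash
python3 - <<'E'
from h import *
w=cv2.imread("pics/w9.png");p,R,s=pose()
for r in (20,80,98): print(r,[tuple(x) for x in w[r,232:304:1].tolist()][::2])
for y in(-.02,-.03,-.035,-.04,-.0535,-.06): print(y,wp((-.062,y,.196),p,R))
w0=cv2.imread("pics/w6.png"); print([tuple(x) for x in w0[90,360:460].tolist()][::3])
E
```

```text
20 [(169, 169, 169), (166, 166, 167), (159, 162, 163), (110, 118, 136), (39, 80, 149), (53, 113, 215), (55, 112, 216), (55, 116, 216), (52, 113, 215), (58, 117, 218), (44, 89, 164), (44, 38, 39), (42, 41, 39), (64, 61, 60), (205, 205, 203), (206, 205, 204), (206, 205, 204), (205, 204, 204), (206, 205, 204), (205, 205, 204), (207, 206, 205), (205, 204, 202), (208, 207, 205), (209, 207, 205), (205, 204, 203), (204, 204, 202), (206, 206, 202), (206, 204, 206), (206, 204, 203), (204, 202, 202), (206, 204, 204), (204, 202, 202), (191, 190, 187), (85, 82, 82), (89, 85, 85), (90, 85, 84)]
80 [(236, 237, 238), (236, 236, 237), (223, 224, 225), (185, 188, 190), (104, 124, 181), (53, 112, 214), (52, 111, 214), (56, 115, 217), (54, 114, 215), (54, 113, 215), (52, 113, 212), (34, 35, 47), (42, 38, 38), (37, 36, 35), (185, 181, 182), (209, 206, 206), (209, 207, 205), (206, 204, 202), (205, 205, 206), (206, 204, 204), (208, 205, 205), (205, 204, 203), (208, 206, 205), (208, 206, 206), (206, 204, 204), (205, 204, 202), (207, 206, 206), (208, 205, 205), (205, 204, 203), (207, 204, 204), (208, 206, 2
[... 607 characters left out ...]
202, 203), (87, 83, 81), (128, 121, 119), (129, 124, 120), (125, 120, 118)]
-0.02 [240.2  93.7]
-0.03 [256.3  93.7]
-0.035 [264.3  93.7]
-0.04 [272.4  93.8]
-0.0535 [294.1  93.8]
-0.06 [304.5  93.8]
[(89, 83, 83), (87, 85, 82), (43, 59, 87), (19, 45, 86), (20, 45, 88), (17, 45, 86), (17, 43, 85), (26, 51, 89), (21, 45, 89), (43, 93, 177), (43, 91, 177), (43, 92, 176), (45, 95, 177), (42, 92, 174), (42, 90, 176), (47, 95, 178), (86, 81, 81), (83, 79, 79), (87, 86, 85), (83, 81, 81), (82, 80, 82), (82, 83, 83), (87, 86, 85), (88, 84, 85), (86, 84, 82), (82, 80, 78), (82, 81, 81), (87, 84, 87), (167, 166, 166), (168, 165, 167), (170, 165, 165), (165, 163, 163), (168, 166, 166), (168, 167, 166)]
```

```bash
python3 -c "
from rig import manip
print(manip.sign_off())"
```

```text
the job is handed in; nothing more can be done
None
```

The green cassette is in the nest, clamped against the fixed jaw; the pad looks pushed back about 8 mm, more than the 5 mm or so asked. The lever is fully left, the arm is clear, and I handed the job in at about 26 s without seeing a verdict.

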